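Circlip onto a throttle lever pivot

ROBOT

A 7-joint arm with a two-finger parallel gripper is mounted at the origin on the work surface. World frame = base frame: x ahead of the robot, y to its left, z up, the work surface at z = 0. Lengths are in m, angles in rad, forces in N, time in s.
With the tool pointing down it reaches from about 0.4 to 0.85 m from the base axis. Payload 10.4 kg.
Tool frame: the origin (TCP) lies at the very end of the fingers, on their centre line; the grasp point (between the pads) lies 19 mm behind it; z points along the fingers, y is the line along which they close (so a half turn about z gives the same grasp; the last joint's range is limited). The gripper opens to 85 mm and grips with 20 to 120 N. Pads are 22 mm wide; open, the fingers measure 114 mm over their backs; the gripper's body (76 mm by 85 mm) begins 54 mm behind the grasp point. The pads swing forward as they close: fully open they stand 13 mm farther back than shut.
Start: joints at [1.232, 0.332, -0.065, 1.46, 0.022, 1.35, -0.088], TCP at [0.194, -0.594, 0.192] pointing down, gripper open.
Joint ranges: [-2.6, 2.6], [-0.5, 2.12], [-1.47, 1.34], [0.16, 2.42], [-1.27, 4.41], [0.06, 2.06], [-2.6, 2.6]. Speed limits (rad/s): [2.22, 2.22, 2.79, 2.79, 3.14, 3.14, 3.14].

INTERFACE

Orientations are given as a unit quaternion [x, y, z, w].
In Python, from workcell import * gives the robot as it stands.
- The arm moves only by the tool step_arm, never from a script. Its argument "commands" is one flat list of numbers, 7 for each row, row after row: the finger opening in mm, from 0 to 85.4, then the shift along the world's x, y, z as a fraction of full scale, then the turn, a rotation vector about the world's x, y, z as a fraction of full scale. A call has exactly 10 rows; each row is the pose to reach, as a shift and turn from the pose commanded when the call began, turning the shorter way round; what a row does not reach only later rows make up. Full scale, the value 1, is 0.6 m for a shift and pi rad for a turn. A row lasts 1/8 s, in which the tool goes at most 62.5 mm and 10.7 degrees, less where a joint would pass 70% of its speed; a pose out of reach is approached as far as the arm can. A call with a number of a shift or a turn outside -1 to 1 is refused whole. A call with a gripper value outside its range is refused whole. The fingers move at their own pace and stop on an object; "squeeze" is the grip in N (left out, the last holds). Time passes only in rows, so rows that repeat a pose let the fingers close, or fill a call up. It gives the time, the measured TCP pose, the force, the opening and the grip force at its end, in the units of the state.
- get_obs(): the state, without advancing time (a new reading comes with each control period).
- camera(name): name is "side" or "top"; returns the picture (384x512x3 uint8, red, green, blue); there is no depth.
- camera_params(name): a dict with "mtx" (3x3 intrinsics, pixels), "dist" ([k1, k2, p1, p2, k3] as OpenCV has them; the pictures are not rectified), "extrinsics" (4x4, takes a point from world to camera coordinates). Camera axes: x right, y down, z forward; pixel columns grow to the right and rows downward; lengths in m; the calibration is good to about 2 mm. A picture is of the moment at which its call begins. camera_params takes no time and is no camera call.
- hand_in(): hands the job in; it is judged then, once.
The state is a dict: "clock": time; "joint_pos": joint angles; "joint_velocities": joint speeds; "tau": joint torques, N m; "position": TCP position; "ee_rot": TCP orientation; "ft_force": force on the tool from outside, world axes, zero at the start; "torque": the same for the moment, N m; "grip_width": opening from 0.0 (shut) to 1.0 (fully open); "grasp_force": force on a finger pad.
Only numpy, scipy, OpenCV 4.12 (cv2) and the standard library are available. Lean on these libraries where they do the work, as an engineer would, in place of code of your own. Each camera call takes 0.05 s, during which the arm holds its last target. There are 200 camera calls.

TASK

On the wheelhouse console, take the circlip pliers (the circlip already sits on their tips) off their rest by the handles, squeeze the handles right home to spread the clip over the end of the lever pivot that has no clip in its groove, and slide it gently and level down the shaft until it lies at the groove, on the lever hub. Finish there holding: keep the handles squeezed and the clip spread in place at the groove, without letting go or pushing hard, and leave everything else on the console where it is.

Things in the scene. Friction and masses are not known exactly. Their poses are not given: they have to be found in the camera images.
- pliers: Circlip pliers, 0.2 to 0.33 kg, 215 mm long, flat on the rest, touching it with rivet and handles only. Origin on the rivet axis at the handles' underside; x from handles to tips, z up. Black handles at x -20 to -115 mm, z 0 to 14 mm. Steel jaws (z 2 to 12 mm) run forward to two pins that hang down to the clip, which is fixed on them for good. Squeezing the handles spreads the tips and the clip.
- grip (a point): Where to grip the handles, midway between them, a finger on each outer face, closing along the pliers' y: 65 mm behind the rivet, z 7 mm. The handles measure 51 mm over their outer faces here when relaxed, 40 mm (faces parallel to x) at their stop. At first 49 mm above the console; free below down to a 6 mm base plate; the rest's uprights are 34 mm or more away fore and aft.
- clip_centre (a point): Centre of the spread clip's opening, at half its thickness (pliers x 70.5, y 0, z -15.75 mm). The clip: flat steel C-ring, relaxed 34 mm inner and 44 mm outer diameter, 3.5 mm thick, lugs on the pins at its gap, which faces the rivet. With this point on the shaft axis the fully spread clip clears the 36 mm shaft by about 3 mm all round; relaxed it will not go over.
- spread (a joint): Spread angle of each jaw, rad: 0 relaxed, 0.09 with the handles squeezed home to their stop (goes over freely from about 0.07). A spring resists: at the grip point some 4 N on each handle to start, 13 N at the stop. Gripped there with 25 to 40 N they stay at the stop and the pliers are carried level.
- rest: Plywood tool rest fixed to the console: base plate 145 x 70 x 6 mm, two uprights 42 mm high, one 22 mm wide under the rivet, one 14 mm wide under the handle ends (106 mm behind the rivet) with 10 mm lips beside them. Origin on the console under the rivet; x as the pliers' x when they lie on it.
- bare_pivot: Fixed control-lever pivot with an empty groove: grey flange 72 mm across, black hub 54 mm across, top face 58 mm above the console, a lever 16 mm wide along x (knob 96 mm out, 62 mm high), and a bright steel shaft, 36 mm diameter, standing up to 76 mm; its end is chamfered over the last 5 mm to 27 mm. Origin on the console on the shaft axis, z up.
- bare_groove (a point): Centre of the empty groove on the shaft axis of the bare pivot, 60.5 mm above the console: 5 mm high, 32 mm diameter, right above the hub's top face (from 58 to 63 mm). The clip lying on the hub's face is at the groove.
- fitted_pivot: Same pivot, shaft and lever, but with its clip (C-ring with two lugs) already in the groove: leave it alone. Origin on the console on the shaft axis.
- grease_tin: Bystander: small aluminium tin, 38 mm diameter, 36 mm high. Origin centre of underside.
- hex_socket: Bystander: steel socket ring, 30 mm diameter, 28 mm high. Origin centre of underside.
- screwdriver: Bystander: screwdriver lying on the console.
- meter: Bystander: grey multimeter, 145 x 72 x 40 mm, lying flat.
- torch: Bystander: black torch, 125 mm long, 40 mm thick, lying.
- mug: Bystander: white mug, 80 mm diameter, 90 mm high.
Mind the look-alikes: they are no part of the job. Leave any pink or yellow look-alike of the pliers alone.

How it is judged:
By the outcome, as a careful person would: the job done as asked, in the order asked, and still so for the second after the job is handed in, while the arm keeps its last pose, push and grip.
It also fails if it takes over 42 s, if anything falls off the work surface, if the arm or the gripper's body presses on something with over 40 N, if the wrist force passes 120 N, or if a joint passes its speed limit or range.

## Working session

There is one attempt and no reset: what is moved stays moved. The work goes in short steps, Python scripts to look and compute and a tool call to move; the robot and the scene stay as the last step left them, time stands still between calls to the robot, and variables do not carry over. Pictures are saved under pics/ and viewed, at most 10 in all, crops included, and the job is handed in when it is done.

Besides the shell and the picture viewer there is one more tool, called after "Call:" in YAML: its name, and indented under it one key for each argument. step_arm: Moves the arm, as the interface text tells. Its arguments: {"type":"object","properties":{"commands":{"type":"array","items":{"type":"number"}},"squeeze":{"type":"number"}},"required":["commands"]}

```bash
mkdir -p pics; python3 - <<'E'
from workcell import *
import cv2,numpy as np
for n in("top","side"):
    im=camera(n); cv2.imwrite(f"pics/{n}0.png",cv2.resize(im[:,:,::-1],(800,600),interpolation=cv2.INTER_CUBIC)); np.save(f"pics/{n}0.npy",im)
    p=camera_params(n); E=np.array(p["extrinsics"]);print(n,np.round(p["mtx"],1).tolist(),p["dist"],np.round(-E[:3,:3].T@E[:3,3],3),np.round(E[:3,:3],2).tolist())
print(get_obs())
E
```

```text
top [[352.8, 0.0, 263.7], [0.0, 352.8, 194.0], [0.0, 0.0, 1.0]] [-0.0337539  0.         0.         0.         0.       ] [ 0.246 -0.003  1.149] [[-0.03, -1.0, -0.01], [-0.98, 0.03, -0.19], [0.19, 0.01, -0.98]]
side [[358.6, 0.0, 252.6], [0.0, 358.6, 193.2], [0.0, 0.0, 1.0]] [-0.04360123  0.          0.          0.          0.        ] [0.306 0.617 0.805] [[-0.98, -0.21, -0.01], [-0.16, 0.74, -0.65], [0.14, -0.63, -0.76]]
{'clock': 0.1, 'joint_pos': array([ 1.23239322,  0.33277119, -0.06468065,  1.46086693,  0.02159259,
        1.3499471 , -0.0884889 ]), 'joint_velocities': array([-4.51015038e-04, -1.06726824e-03, -9.16384207e-04, -2.48915781e-03,
        1.87627146e-03,  6.35934220e-04,  4.76911450e-06]), 'tau': array([ 1.63133893e-03, -6.26747274e+01,  4.96380636e-02, -3.92429388e+01,
        1.64906314e-02,  6.90678076e-03, -4.90057948e-05]), 'position': array([ 0.19397065, -0.59371053,  0.19121432]), 'ee_rot': array([ 9.87558389e-01,  1.57251417e-01, -1.32056879e-04, -6.35202640e-04]), 'ft_force': array([-0.16992008, -0.11494511, -0.77551618]), 'torque': array([ 0.03100875, -0.00669263,  0.02489942]), 'grasp_force': 0.0, 'grip_width': 0.9969672670737377}
```

View pics/top0.png

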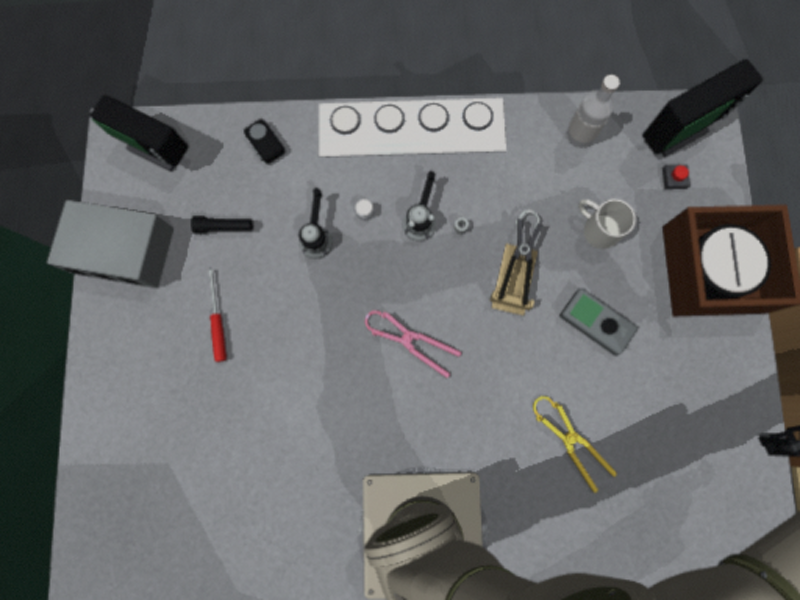

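View pics/side0.png

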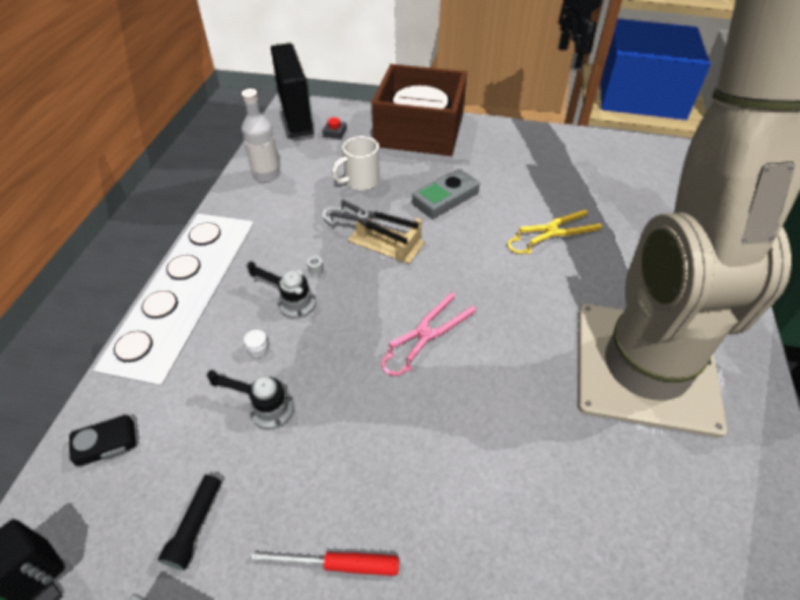

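The top view (800x600) shows the dark pliers on the rest, with the rivet at about (524,250) and the ring at (530,218). The two candidate pivots are at A (313,232) and B (420,218), which the side view shows at A (268,390) and B (294,283). I'll enlarge both pivots and the pliers next.

```bash
python3 - <<'E'
import cv2,numpy as np
t=np.load("pics/top0.npy")[:,:,::-1];s=np.load("pics/side0.npy")[:,:,::-1]
c=lambda im,x,y,w,h:cv2.resize(im[y:y+h,x:x+w],(400,300),interpolation=cv2.INTER_CUBIC)
# native = px*0.64
A=c(t,180,125,48,36);B=c(t,245,118,48,36);C=c(s,148,230,48,36);D=c(s,165,162,48,36)
cv2.imwrite("pics/piv.png",np.vstack([np.hstack([A,B]),np.hstack([C,D])]))
P=cv2.resize(t[130:205,300:360],(400,500),interpolation=cv2.INTER_CUBIC);Q=cv2.resize(s[120:170,200:280],(400,250),interpolation=cv2.INTER_CUBIC)
o=np.zeros((500,800,3),np.uint8);o[:,:400]=P;o[:250,400:]=Q;cv2.imwrite("pics/pli.png",o)
E
```

```text
(no output)
```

View pics/piv.png

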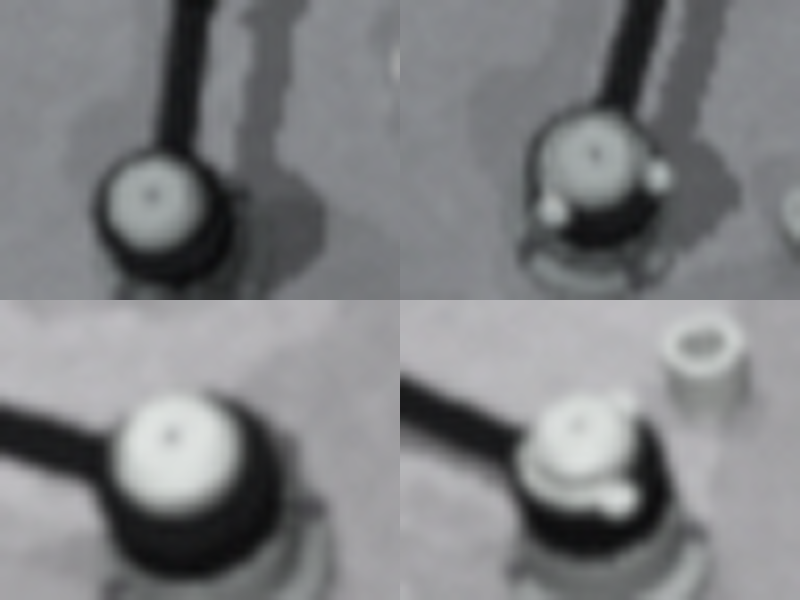

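View pics/pli.png

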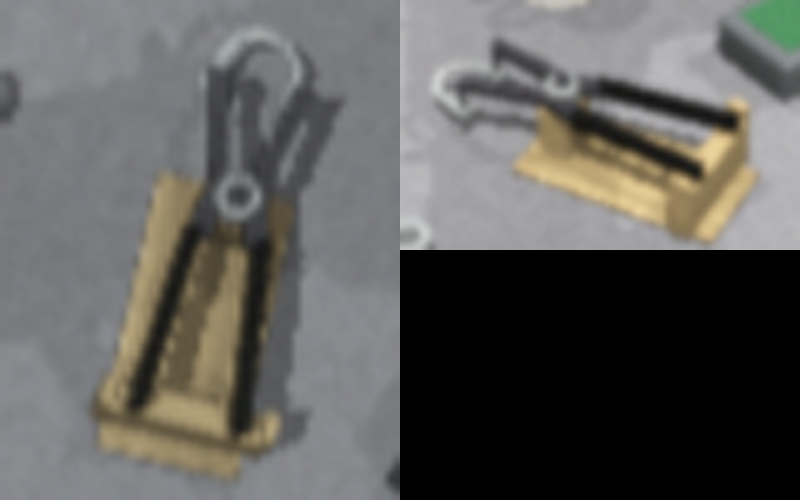

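Pivot A (top (313,232), side (268,390)) has a bare shaft with no lugs, so it is the bare pivot. Pivot B (420,218) shows a ring and two bright lugs, so it is the fitted one. The right pliers are the black-handled ones on the plywood rest, not the pink or yellow pair. Next I'll triangulate.

```bash
cat > h.py <<'E'
import cv2,numpy as np
from workcell import *
P={n:camera_params(n) for n in("top","side")}
def ray(n,uv):
    p=P[n];E=np.array(p["extrinsics"]);R=E[:3,:3]
    x=cv2.undistortPoints(np.array([[uv]],float),np.array(p["mtx"]),np.array(p["dist"]))[0,0]
    d=R.T@np.array([x[0],x[1],1]);return -R.T@E[:3,3],d/np.linalg.norm(d)
def tri(a,b):
    o1,d1=ray("top",a);o2,d2=ray("side",b)
    t=np.linalg.lstsq(np.c_[d1,-d2],o2-o1,rcond=None)[0];p,q=o1+t[0]*d1,o2+t[1]*d2
    return (p+q)/2,np.linalg.norm(p-q)*1000
def onz(n,uv,z):
    o,d=ray(n,uv);return o+d*(z-o[2])/d[2]
def proj(n,p):
    c=P[n];E=np.array(c["extrinsics"]);return cv2.projectPoints(np.array([p],float),cv2.Rodrigues(E[:3,:3])[0],E[:3,3],np.array(c["mtx"]),np.array(c["dist"]))[0][0,0]
E
python3 - <<'E'
from h import *
np.set_printoptions(precision=4,suppress=True)
c=lambda u,v,x,y,s:((u+.5)/s-.5+x,(v+.5)/s-.5+y)
def dot(im,uv):
    u,v=map(round,uv);w=im[v-2:v+3,u-2:u+3].astype(float).mean(2);w=np.clip(np.median(w)-w-2,0,None)
    Y,X=np.mgrid[v-2:v+3,u-2:u+3];return ((w*X).sum()/w.sum(),(w*Y).sum()/w.sum())
t=np.load("pics/top0.npy");s=np.load("pics/side0.npy")
a=dot(t,c(152,195,180,125,8.333));b=dot(s,c(173,135,148,230,8.333));print("pivot",a,b,tri(a,b),onz("top",a,.076),onz("side",b,.076))
k=c(238,196,300,130,6.667);l=c(162,85,200,120,5);print("rivet",tri(k,l),onz("top",k,.056),onz("side",l,.056))
L=[c(137,405,300,130,6.667),c(240,430,300,130,6.667)];M=[c(297,170,200,120,5),c(338,120,200,120,5)]
for i in(0,1):print("end",tri(L[i],M[i]),onz("top",L[i],.056),onz("side",M[i],.056))
for n,im,(x0,y0,x1,y1) in(("top",t,(315,165,345,198)),("side",s,(232,132,270,158))):
    m=(im.max(2)<40).astype(np.uint8);z=np.zeros_like(m);z[y0:y1,x0:x1]=m[y0:y1,x0:x1]
    N,lab,st,ce=cv2.connectedComponentsWithStats(z)
    for i in range(1,N):
        if st[i,4]<15:continue
        pts=np.argwhere(lab==i)[:,::-1].astype(np.float32)
        f=cv2.fitLine(pts,cv2.DIST_L2,0,.01,.01).ravel();q=(pts-f[2:])@f[:2]
        e=[f[2:]+f[:2]*q.min(),f[2:]+f[:2]*q.max()]
        print(n,st[i],[onz(n,w,.052) for w in e],e)
E
```

```text
pivot (np.float64(197.764), np.float64(147.988)) (np.float64(168.123417721519), np.float64(245.91772151898735)) (array([0.6042, 0.2136, 0.0785]), np.float64(0.44997159716866836)) [0.6052 0.2142 0.076 ] [0.605  0.2123 0.076 ]
rivet (array([ 0.5606, -0.224 ,  0.0584]), np.float64(0.3763567263310258)) [ 0.5615 -0.2245  0.056 ] [ 0.5612 -0.2267  0.056 ]
end (array([ 0.4615, -0.1707,  0.0526]), np.float64(0.7833867920475153)) [ 0.4604 -0.1701  0.056 ] [ 0.4612 -0.1672  0.056 ]
end (array([ 0.4463, -0.2182,  0.0551]), np.float64(1.6942879428402327)) [ 0.447  -0.2181  0.056 ] [ 0.4453 -0.217   0.056 ]
top [320 165  10  26  37] [array([ 0.4622, -0.1704,  0.052 ]), array([ 0.544 , -0.2016,  0.052 ])] [array([320.0029, 190.001 ], dtype=float32), array([328.2822, 164.7645], dtype=float32)]
top [335 166   5  28  53] [array([ 0.451 , -0.2187,  0.052 ]), array([ 0.539 , -0.2355,  0.052 ])] [array([335.4614, 193.0593], dtype=float32), array([338.9409, 165.9924], dtype=float32)]
side [241 137  26   8  50] [array([ 0.5338, -0.2341,  0.052 ]), array([ 0.4493, -0.2185,  0.052 ])] [array([240.9407, 137.2168], dtype=float32), array([265.9813, 144.0683], dtype=float32)]
side [234 143  26  12  49] [array([ 0.5487, -0.2036,  0.052 ]), array([ 0.4616, -0.1702,  0.052 ])] [array([234.0773, 142.8256], dtype=float32), array([259.0492, 153.8889], dtype=float32)]
```

Both cross-checks agree. Pivot axis is (0.605, 0.2135) with its top at 78 mm against 76 expected, the rivet is (0.561, -0.2245), and the pliers' yaw is -15.8°. That puts the grip at (0.4985, -0.207, 0.049). I'll move above it now.

Call:
step_arm:
  commands: [72,0.508,0.645,-0.067,0,0,-0.188,72,0.508,0.645,-0.067,0,0,-0.188,72,0.508,0.645,-0.067,0,0,-0.188,72,0.508,0.645,-0.067,0,0,-0.188,72,0.508,0.645,-0.067,0,0,-0.188,72,0.508,0.645,-0.067,0,0,-0.188,72,0.508,0.645,-0.067,0,0,-0.188,72,0.508,0.645,-0.067,0,0,-0.188,72,0.508,0.645,-0.067,0,0,-0.188,72,0.508,0.645,-0.067,0,0,-0.188]
  squeeze: 35

```text
clock: 1.35
position: [0.4986, -0.2071, 0.1513]
ee_rot: [0.991, -0.137, -0.0, 0.0]
ft_force: [-0.9, -0.4, -0.6]
grip_width: 0.844
grasp_force: 0.0
```

Call:
step_arm:
  commands: [72,0,0,-0.04,0,0,0,72,0,0,-0.08,0,0,0,72,0,0,-0.11,0,0,0,72,0,0,-0.14,0,0,0,72,0,0,-0.16,0,0,0,72,0,0,-0.18,0,0,0,72,0,0,-0.19,0,0,0,72,0,0,-0.2,0,0,0,72,0,0,-0.207,0,0,0,72,0,0,-0.207,0,0,0]

```text
clock: 2.6
position: [0.4989, -0.2071, 0.0274]
ee_rot: [0.991, -0.137, -0.0, 0.0]
ft_force: [-1.2, 0.8, 0.4]
grip_width: 0.848
grasp_force: 0.0
```

```bash
python3 - <<'E'
from h import *
t=camera("top")[:,:,::-1];s=camera("side")[:,:,::-1]
o=np.hstack([cv2.resize(t[110:210,290:370],(400,500),interpolation=cv2.INTER_CUBIC),cv2.resize(s[80:180,195:275],(400,500),interpolation=cv2.INTER_CUBIC)])
cv2.imwrite("pics/g1.png",o);print(get_obs()["position"],get_obs()["ft_force"])
E
```

```text
[ 0.49913449 -0.20717041  0.02777041] [-0.01729582 -0.08499264  0.21131532]
```

View pics/g1.png

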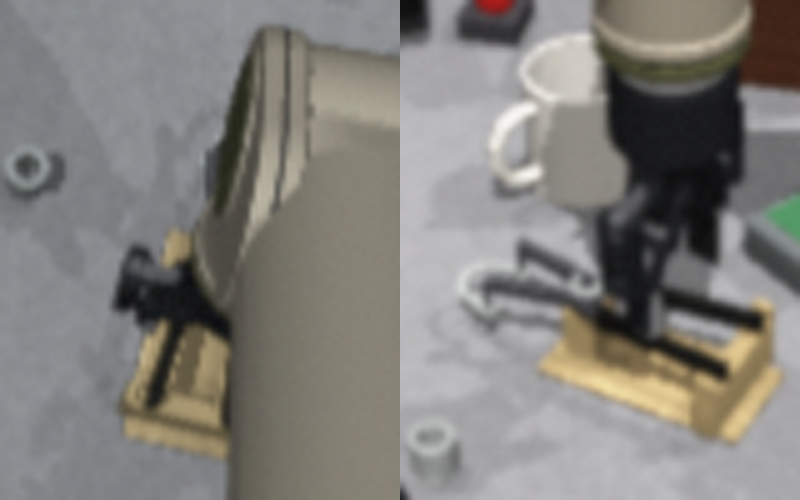

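The near finger stands outside the near handle, with its tip at about crop pixel (650,338). I'll check how high that tip is relative to the handle.

```bash
python3 - <<'E'
from h import *
g=np.array([.499,-.207]);y=np.array([.272,.962])
for off in(.036,.043):
  for z in(.02,.027,.034,.041,.048):
    p=proj("side",[*(g+off*y),z]);print(off,z,np.round([(p[0]-195)*5+400,(p[1]-80)*5],0))
E
```

```text
0.036 0.02 [647. 394.]
0.036 0.027 [647. 386.]
0.036 0.034 [647. 377.]
0.036 0.041 [646. 369.]
0.036 0.048 [646. 361.]
0.043 0.02 [642. 401.]
0.043 0.027 [641. 393.]
0.043 0.034 [641. 384.]
0.043 0.041 [641. 376.]
0.043 0.048 [640. 368.]
```

```bash
python3 - <<'E'
from h import *
s=camera("side")[:,:,::-1][110:170,205:285]
s=(255*(s/255.)**.45).astype(np.uint8)
cv2.imwrite("pics/g2.png",cv2.resize(s,(800,600),interpolation=cv2.INTER_CUBIC))
E
```

```text
(no output)
```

View pics/g2.png

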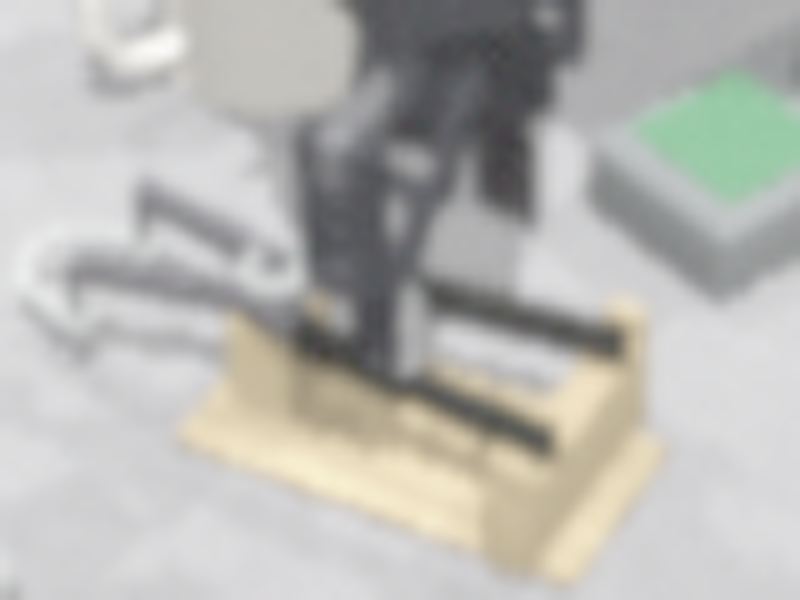

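```bash
python3 - <<'E'
from h import *
np.set_printoptions(precision=4,suppress=True)
for z in(.03,.045,.06,.075):
  print(z,onz("side",(244,148),z),onz("side",(256,132),z),onz("side",(250,140),z))
print(get_obs())
E
```

```text
0.03 [ 0.5187 -0.21    0.03  ] [ 0.4975 -0.2952  0.03  ] [ 0.5083 -0.2516  0.03  ]
0.045 [ 0.5146 -0.194   0.045 ] [ 0.4938 -0.2775  0.045 ] [ 0.5044 -0.2348  0.045 ]
0.06 [ 0.5104 -0.178   0.06  ] [ 0.4901 -0.2598  0.06  ] [ 0.5005 -0.218   0.06  ]
0.075 [ 0.5063 -0.162   0.075 ] [ 0.4864 -0.2422  0.075 ] [ 0.4966 -0.2012  0.075 ]
{'clock': 2.75, 'joint_pos': array([ 0.6047,  0.3257, -0.3412,  1.8509,  0.1289,  0.9859, -1.6369]), 'joint_velocities': array([ 0.0011, -0.0015,  0.    , -0.    , -0.0008, -0.0018,  0.0012]), 'tau': array([ -0.0068, -54.3943,  -3.2929, -33.1124,   0.0156,   0.0015,
        -0.0006]), 'position': array([ 0.4992, -0.2072,  0.0278]), 'ee_rot': array([ 0.9906, -0.137 ,  0.0003,  0.0001]), 'ft_force': array([0.581 , 0.3665, 0.1567]), 'torque': array([-0.018 ,  0.0014,  0.044 ]), 'grasp_force': 0.0, 'grip_width': 0.8416503901937671}
```

```bash
python3 - <<'E'
from h import *
s=camera("side")
for r in range(128,162):print(r,' '.join('%3d/%-3d'%(s[r,c,0],s[r,c,2]) for c in range(234,262,2)))
E
```

```text
128  73/76   34/37   45/47   27/31   21/24   36/40   44/48   34/38   56/58   56/57   19/19   22/21   73/75  172/174
129  75/77   29/32   32/36   27/29   23/25   50/53   36/41   33/38   68/71   66/67   22/22   21/21   72/73  170/172
130  78/79   26/29   29/34   24/28   25/27   72/74   39/43   43/46   90/91   84/85   41/40   27/27   73/74  164/167
131  82/84   27/30   26/29   25/27   24/27   83/84   39/42   63/64  108/110 105/106  75/76   53/53   81/83  157/160
132  98/99   26/29   27/30   23/27   25/27   78/81   36/41   83/84  114/115 114/116 104/106  87/88  100/102 159/161
133 121/123  26/29   27/30   24/27   23/25   62/66   35/38   95/97  116/118 116/116 114/115 110/111 130/132 158/161
134 127/129  26/29   25/28   23/26   24/25   43/47   36/39  101/102 116/118 117/118 116/117 122/124 159/161 164/167
135 119/121  32/35   29/33   26/30   23/26   32/35   39/42  104/106 115/116 115/115 117/118 124/125 172/174 171/173
136 134/136  37/41   35/40   28/31   23/25   29/32   41/43   96/98  110/111 113/115 115/117 129/131 179/181 179/182
137 154/155  45/48   33/38   28/32   22/26   26/29   42/
[... 2142 characters left out ...]
8/59 
156 237/162 233/156 222/142 214/137 213/135 222/142 216/137 181/112 149/91  129/77  169/103 193/122 142/87  127/77 
157 224/148 237/163 232/155 227/147 218/139 222/143 227/148 222/143 192/119 149/90  153/93  177/109 173/106 146/89 
158 180/133 224/152 234/160 235/159 227/147 220/141 223/144 228/150 224/145 184/114 153/93  155/93  164/100 144/88 
159 162/151 180/142 212/147 229/153 233/156 228/149 220/142 223/144 225/146 205/128 159/96  152/92  148/90  140/85 
160 167/168 166/161 180/152 190/140 223/148 231/153 226/146 223/144 212/135 201/126 155/94  152/92  143/86  136/82 
161 165/167 172/174 181/179 172/159 176/133 210/140 225/147 229/152 209/132 191/119 150/90  153/92  142/86  136/82
```

The side picture shows the fingertips ending at handle level or above, higher than the reported TCP implies. There is free room down to the 6 mm base plate, so I'll lower a little with the fingers still open and compare.

Call:
step_arm:
  commands: [72,0,0,-0.005,0,0,0,72,0,0,-0.01,0,0,0,72,0,0,-0.015,0,0,0,72,0,0,-0.02,0,0,0,72,0,0,-0.02,0,0,0,72,0,0,-0.02,0,0,0,72,0,0,-0.02,0,0,0,72,0,0,-0.02,0,0,0,72,0,0,-0.02,0,0,0,72,0,0,-0.02,0,0,0]

```text
clock: 4.05
position: [0.499, -0.2071, 0.0156]
ee_rot: [0.991, -0.137, 0.0, 0.0]
ft_force: [-0.7, -0.6, 0.0]
grip_width: 0.841
grasp_force: 0.0
```

```bash
python3 - <<'E'
from h import *
s=camera("side");t=camera("top");f=lambda im,sz:cv2.resize((255*(im[:,:,::-1]/255.)**.45).astype(np.uint8),sz,interpolation=cv2.INTER_NEAREST)
cv2.imwrite("pics/g3.png",np.hstack([f(s[110:165,220:260],(400,550)),f(t[145:200,305:345],(400,550))]))
for r in range(136,158):print(r,' '.join('%3d/%-3d'%(s[r,c,0],s[r,c,2]) for c in range(234,262,2)))
E
```

```text
136 135/136  34/36   21/24   24/28   23/25   40/42   31/34   79/80  110/111 113/115 113/115 119/120 166/168 177/180
137 152/154  36/37   20/23   23/25   23/27   30/32   28/31   62/62   89/90  101/102 110/110 122/123 175/177 184/186
138 146/149  35/37   26/31   25/29   23/25   27/30   28/31   32/33   48/46   73/73   90/90  119/120 175/177 182/185
139 110/112  33/36   35/40   31/35   23/27   28/31   29/32   20/19   23/22   42/40   55/54   90/90  147/149 165/166
140  76/78   29/32   34/39   34/38   23/26   27/30   36/39   26/26   26/24   27/26   31/29   50/49   83/83  120/120
141  53/55   25/24   29/31   30/34   23/26   28/31   57/59   51/52   47/47   35/35   24/23   27/25   36/35   58/57 
142  40/40   23/20   25/24   25/27   25/27   33/35   85/87   88/88  105/106  84/84   47/46   31/31   27/25   29/28 
143  30/28   16/15   20/18   21/23   22/25   37/39  102/104 113/114 156/158 143/144 108/108  71/72   48/48   29/28 
144  39/29   17/15   17/16   17/18   19/20   43/45  108/109 119/118 162/163 172/174 160/162 131/133 110/112  64/65 
145  58/35   25/17   17/15   17/19   20/22   44/46  110/
[... 750 characters left out ...]
5/123
152 147/89  107/64  105/62  107/65  119/72  127/76  170/105 147/90  109/66   50/34   26/23   31/27   71/48  149/93 
153 177/108 117/71  113/68  115/70  123/73  123/73  139/83  146/89  159/96  105/64   54/36   34/25   30/26  112/71 
154 203/128 159/97  133/80  131/79  131/79  126/76  130/78  130/78  162/99  140/84  120/73   81/49   35/26   94/58 
155 229/151 209/132 172/106 164/101 148/90  140/84  161/99  138/84  138/84  129/77  171/105 156/96   82/51   98/59 
156 236/160 233/155 214/137 201/126 177/109 168/103 204/129 180/111 150/91  129/78  168/102 194/121 141/86  128/77 
157 226/149 237/164 232/155 225/145 209/133 196/123 224/145 221/142 193/121 149/90  153/93  177/109 174/108 147/90
```

View pics/g3.png

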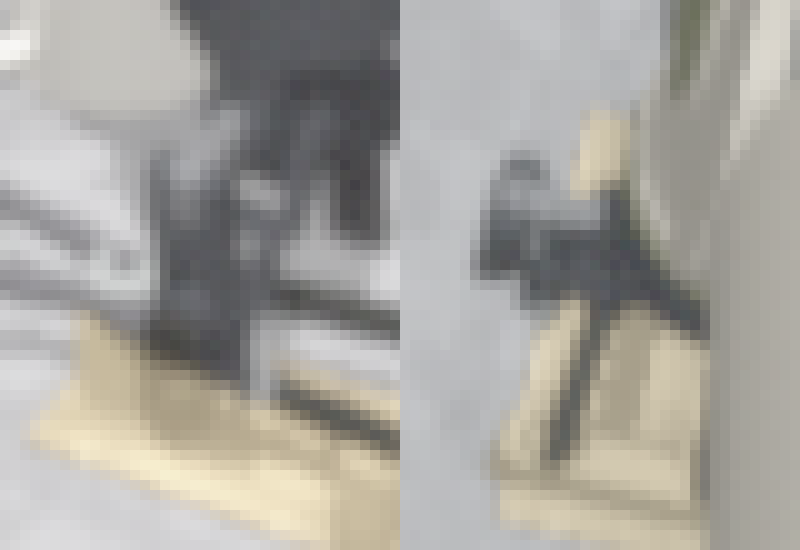

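The finger is clearly outside the near handle, since it now hides it, but its tip only just reaches the handle's lower edge. I'll go a bit lower, which is still free on either reading, and watch the force.

Call:
step_arm:
  commands: [72,0,0,-0.004,0,0,0,72,0,0,-0.008,0,0,0,72,0,0,-0.012,0,0,0,72,0,0,-0.015,0,0,0,72,0,0,-0.015,0,0,0,72,0,0,-0.015,0,0,0,72,0,0,-0.015,0,0,0,72,0,0,-0.015,0,0,0,72,0,0,-0.015,0,0,0,72,0,0,-0.015,0,0,0]

```text
clock: 5.4
position: [0.499, -0.2071, 0.0065]
ee_rot: [0.991, -0.137, 0.0, 0.0]
ft_force: [0.1, 0.1, -0.5]
grip_width: 0.844
grasp_force: 0.0
```

```bash
python3 - <<'E'
from h import *
s=camera("side");np.save("pics/s4.npy",s);f=lambda im,sz:cv2.resize((255*(im[:,:,::-1]/255.)**.45).astype(np.uint8),sz,interpolation=cv2.INTER_CUBIC)
cv2.imwrite("pics/g4.png",f(s[60:180,190:290],(500,600)))
g=np.array([.499,-.2071]);y=np.array([.272,.962])
for off in(.04,-.04):
  for z in(.0,.02,.04,.06,.08,.1,.15,.2):
    p=proj("side",[*(g+off*y),z]);print(off,z,np.round([(p[0]-190)*5,(p[1]-60)*5],0))
E
```

```text
0.04 0.0 [270. 520.]
0.04 0.02 [269. 498.]
0.04 0.04 [268. 474.]
0.04 0.06 [267. 450.]
0.04 0.08 [267. 426.]
0.04 0.1 [266. 400.]
0.04 0.15 [263. 334.]
0.04 0.2 [261. 263.]
-0.04 0.0 [328. 445.]
-0.04 0.02 [328. 422.]
-0.04 0.04 [328. 399.]
-0.04 0.06 [328. 375.]
-0.04 0.08 [328. 350.]
-0.04 0.1 [328. 325.]
-0.04 0.15 [328. 259.]
-0.04 0.2 [329. 188.]
```

View pics/g4.png

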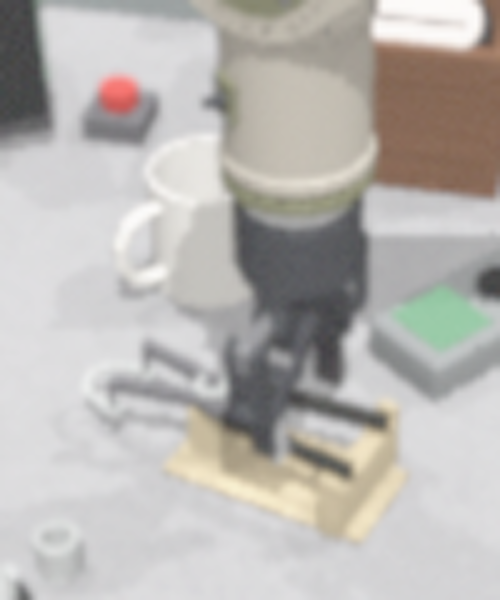

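The view clearly places the tips at about z 0.055, while the TCP reads 0.0065. The finger in front of the handle only just reaches below it, so the reading is about 40 mm low relative to the scene and I'll trust the pictures. I'll lower gently and watch the force.

Call:
step_arm:
  commands: [72,0,0,-0.003,0,0,0,72,0,0,-0.006,0,0,0,72,0,0,-0.009,0,0,0,72,0,0,-0.012,0,0,0,72,0,0,-0.015,0,0,0,72,0,0,-0.015,0,0,0,72,0,0,-0.015,0,0,0,72,0,0,-0.015,0,0,0,72,0,0,-0.015,0,0,0,72,0,0,-0.015,0,0,0]

```text
clock: 6.7
position: [0.499, -0.2071, -0.0024]
ee_rot: [0.991, -0.137, 0.0, 0.0]
ft_force: [0.2, -0.4, -0.1]
grip_width: 0.844
grasp_force: 0.0
```

```bash
python3 - <<'E'
from h import *
s=camera("side");np.save("pics/s5.npy",s);b=np.load("pics/s4.npy");a=np.load("pics/side0.npy")
print(get_obs()["position"],get_obs()["ft_force"])
for r in range(140,162):print(r,' '.join('%3d'%b[r,c,0] for c in range(234,254,2)),' | ',' '.join('%3d/%-3d'%(s[r,c,0],s[r,c,2]) for c in range(234,254,2)),' | ',' '.join('%3d'%a[r,c,0] for c in range(234,254,2)))
E
```

```text
[ 0.49892617 -0.20710303 -0.00243798] [-0.28594393  0.27004654 -0.16339253]
140  81  29  25  25  22  26  27  24  22  26  |   81/83   27/30   25/27   23/27   23/25   26/28   28/32   22/22   19/18   26/25   |   88 106 120 119 112  90  58  39  26  26
141  63  28  34  25  23  28  33  45  36  35  |   64/67   26/29   21/24   23/27   24/26   31/34   30/33   44/44   37/35   29/28   |   68  79 121 135 153 149 118  88  52  36
142  45  26  33  28  24  28  45  82  77  83  |   50/51   25/27   21/22   23/27   25/28   30/34   30/34   75/76   74/73   63/62   |   50  44  79 107 144 172 167 145 113  83
143  32  21  28  30  23  26  64 103 117 141  |   35/33   23/25   29/33   29/33   23/26   29/31   35/39   97/99  112/113 124/126  |   34  29  38  65 105 155 162 170 163 142
144  39  17  22  24  24  31  88 109 130 172  |   40/29   23/25   33/39   32/37   22/24   24/28   44/46  106/105 130/130 167/169  |   42  24  26  40  69 117 128 152 164 171
145  60  25  18  21  21  38 103 114 132 163  |   61/39   30/27   34/37   34/39   26/28   28/29   53/51  111/99  132/127 162/163  |   59  28  25  27  42  81 105 127 
[... 2059 characters left out ...]
 220 190 145
158 179 225 234 234 219 188 208 228 225 184  |  178/131 224/153 230/154 228/149 191/119 174/107 203/128 228/149 225/145 184/114  |  169 208 218 218 203 213 221 226 221 182
159 161 180 213 228 233 224 216 224 226 205  |  161/150 179/141 212/147 227/151 228/149 218/139 209/133 223/144 225/145 205/129  |  153 171 199 212 215 222 218 221 223 203
160 167 167 181 190 222 231 226 222 212 201  |  166/166 167/162 180/153 189/139 222/147 230/152 223/144 222/143 212/135 201/126  |  155 159 168 180 205 227 224 220 211 198
161 164 171 181 174 176 210 226 229 209 193  |  164/166 172/174 181/179 173/161 176/132 211/141 226/147 229/151 209/132 191/118  |  158 160 164 163 166 207 224 228 207 192
```

No contact force yet, and the tip is now level with the handle's lower edge. I'll lower another 10 mm gently.

Call:
step_arm:
  commands: [72,0,0,-0.002,0,0,0,72,0,0,-0.004,0,0,0,72,0,0,-0.006,0,0,0,72,0,0,-0.008,0,0,0,72,0,0,-0.01,0,0,0,72,0,0,-0.012,0,0,0,72,0,0,-0.014,0,0,0,72,0,0,-0.016,0,0,0,72,0,0,-0.016,0,0,0,72,0,0,-0.016,0,0,0]

```text
clock: 8.0
position: [0.499, -0.2071, -0.012]
ee_rot: [0.991, -0.137, 0.0, 0.0]
ft_force: [-0.1, -1.1, 0.2]
grip_width: 0.842
grasp_force: 0.0
```

```bash
python3 - <<'E'
from h import *
s=camera("side");np.save("pics/s6.npy",s);b=np.load("pics/s5.npy")
print(get_obs()["position"],get_obs()["ft_force"])
for r in range(146,161):print(r,' '.join('%3d/%-3d'%(s[r,c,0],s[r,c,2]) for c in range(236,252,1)))
E
```

```text
[ 0.4989339  -0.20711803 -0.01204107] [ 0.40588907 -0.11785821  0.20085165]
146  33/31   30/33   34/38   33/38   29/33   26/29   22/25   23/26   26/30   31/35   32/34   55/45   93/72  116/95  134/113 138/122
147  44/35   35/34   35/38   36/40   32/37   28/32   24/27   23/27   26/29   31/34   35/37   42/37   63/48   95/68  132/92  141/101
148  66/44   54/39   44/38   39/37   33/36   28/31   25/28   26/28   27/30   39/41   55/56   47/47   42/38   56/42   89/60  123/79 
149  88/54   82/51   71/46   57/39   41/34   25/27   24/26   23/26   30/33   56/59   79/80   65/66   39/38   30/27   43/33   66/44 
150 101/60   98/60   94/57   84/52   52/36   28/26   20/23   20/22   33/35   69/71   96/97   77/76   50/44   32/26   26/23   29/25 
151 104/62  104/62  102/61   94/58   62/41   32/27   19/20   19/21   33/36   73/75  102/103  91/84   89/63   72/46   49/33   31/24 
152 106/63  103/61  105/63   96/59   67/44   33/26   20/21   20/23   34/38   73/75  103/104 108/93  130/86  132/80  107/66   75/47 
153 110/66  105/63  106/65   99/59   73/47   40/31   23/22   21/23   36/39   74/76  105/104 110/93  
[... 255 characters left out ...]
 124/98  131/84  136/82  138/83  140/85 
156 156/96  152/92  139/83  135/81  130/78  124/76  119/76  102/67   99/70  113/91  140/113 166/113 176/111 171/104 149/90  136/82 
157 197/125 197/125 173/106 161/99  153/92  141/86  132/81  128/79  130/83  136/93  163/110 206/133 220/140 214/136 193/121 174/107
158 212/144 217/143 204/131 202/130 194/122 171/105 154/94  143/86  142/86  141/87  166/103 211/135 227/148 228/149 224/145 215/137
159 179/141 191/140 203/140 215/146 212/138 201/128 191/119 176/108 180/112 168/102 182/112 209/133 222/143 225/146 225/145 221/142
160 167/162 173/158 179/153 184/146 187/137 200/137 205/134 199/126 213/135 209/132 215/137 221/143 222/144 218/141 213/136 210/133
```

Still free at a reading of -12 mm, which confirms the offset. The tip is now about 18 mm below the handle's mid-height, the right place to close on it.

Call:
step_arm:
  commands: [50,0,0,0,0,0,0,44,0,0,0,0,0,0,40,0,0,0,0,0,0,36,0,0,0,0,0,0,30,0,0,0,0,0,0,30,0,0,0,0,0,0,30,0,0,0,0,0,0,30,0,0,0,0,0,0,30,0,0,0,0,0,0,30,0,0,0,0,0,0]
  squeeze: 35

```text
clock: 9.3
position: [0.4993, -0.2074, -0.0107]
ee_rot: [0.991, -0.137, 0.0, 0.0]
ft_force: [-6.5, 1.1, 15.5]
grip_width: 0.454
grasp_force: 34.1
```

The handles are at their stop (about 39 mm) with 34 N grip. Now I'll lift.

Call:
step_arm:
  commands: [30,0,0,0.004,0,0,0,30,0,0,0.01,0,0,0,30,0,0,0.02,0,0,0,30,0,0,0.04,0,0,0,30,0,0,0.07,0,0,0,30,0,0,0.1,0,0,0,30,0,0,0.13,0,0,0,30,0,0,0.15,0,0,0,30,0,0,0.15,0,0,0,30,0,0,0.15,0,0,0]

```text
clock: 10.55
position: [0.4985, -0.207, 0.0774]
ee_rot: [0.991, -0.137, -0.0, -0.0]
ft_force: [-0.7, -1.2, -2.6]
grip_width: 0.452
grasp_force: 35.5
```

```bash
python3 - <<'E'
from h import *
s=camera("side")[:,:,::-1];t=camera("top")[:,:,::-1];np.save("pics/s7.npy",s);np.save("pics/t7.npy",t)
cv2.imwrite("pics/l1.png",np.hstack([cv2.resize(s[60:180,180:260],(400,600),interpolation=cv2.INTER_CUBIC),cv2.resize(t[90:210,290:370],(400,600),interpolation=cv2.INTER_CUBIC)]));print(get_obs()["ft_force"],get_obs()["torque"],get_obs()["position"])
E
```

```text
[-0.0913062  -0.58858101 -2.44540627] [0.04315681 0.0634673  0.00632371] [ 0.49844129 -0.20691305  0.07716562]
```

View pics/l1.png

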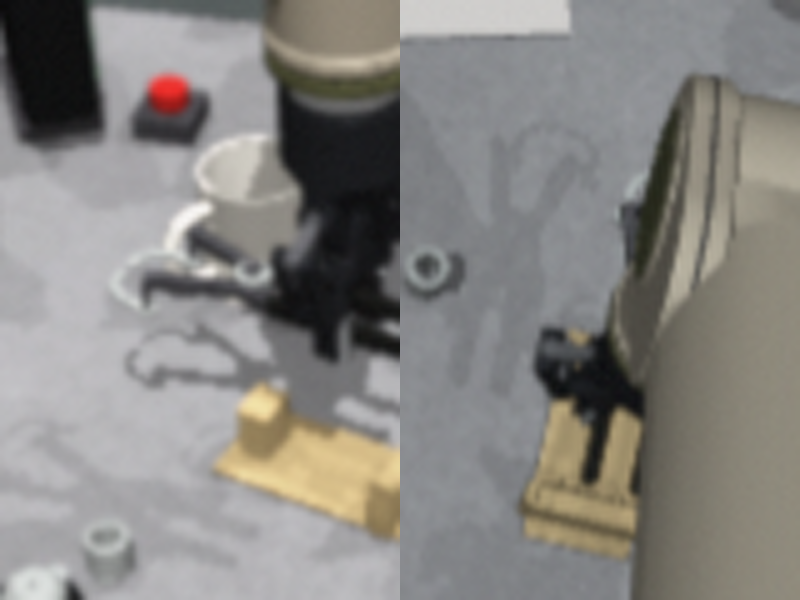

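The pliers are lifted level, weighing about 2.5 N. The side view shows the rivet at native (230.6,113). I'll carry them over the bare pivot at yaw 45°, which leaves both cameras a view of the clip.

Call:
step_arm:
  commands: [30,0.001,0.03,0,0,0,0.018,30,0.003,0.09,0,0,0,0.056,30,0.005,0.16,0,0,0,0.1,30,0.008,0.24,0,0,0,0.15,30,0.01,0.32,0,0,0,0.2,30,0.013,0.4,0,0,0,0.25,30,0.015,0.46,0,0,0,0.288,30,0.017,0.51,0,0,0,0.318,30,0.018,0.535,0,0,0,0.334,30,0.018,0.541,0,0,0,0.338]

```text
clock: 11.9
position: [0.5097, 0.1179, 0.0778]
ee_rot: [0.923, 0.384, -0.0, -0.0]
ft_force: [-0.7, 0.1, -1.8]
grip_width: 0.447
grasp_force: 35.5
```

```bash
python3 - <<'E'
from h import *
np.set_printoptions(precision=4,suppress=True)
s=camera("side")[:,:,::-1];t=camera("top")[:,:,::-1];np.save("pics/s8.npy",s);np.save("pics/t8.npy",t)
o=get_obs();T=o["position"];print(T,o["ft_force"],o["grip_width"])
x=np.array([np.cos(np.pi/4),np.sin(np.pi/4)])
for nm,d,z in(("rivet",.065,T[2]+.0535+.016),("clip",.1355,T[2]+.0535-.0155)):
    p=[*(T[:2]+d*x),z];print(nm,p,[proj(n,p) for n in("top","side")])
cv2.imwrite("pics/m1.png",np.hstack([cv2.resize(s[180:270,140:200],(400,600),interpolation=cv2.INTER_CUBIC),cv2.resize(t[110:200,175:235],(400,600),interpolation=cv2.INTER_CUBIC)]))
E
```

```text
[0.5098 0.1167 0.0778] [ 0.475   0.6517 -3.2325] 0.45156910983075665
rivet [np.float64(0.5557679215675075), np.float64(0.16263725239067525), np.float64(0.14725270864601736)] [array([210.1658, 155.8851]), array([190.2056, 215.1329])]
clip [np.float64(0.6056189496411591), np.float64(0.21248828046432686), np.float64(0.11575270864601735)] [array([195.759 , 143.8027]), array([164.615 , 236.6587])]
```

View pics/m1.png

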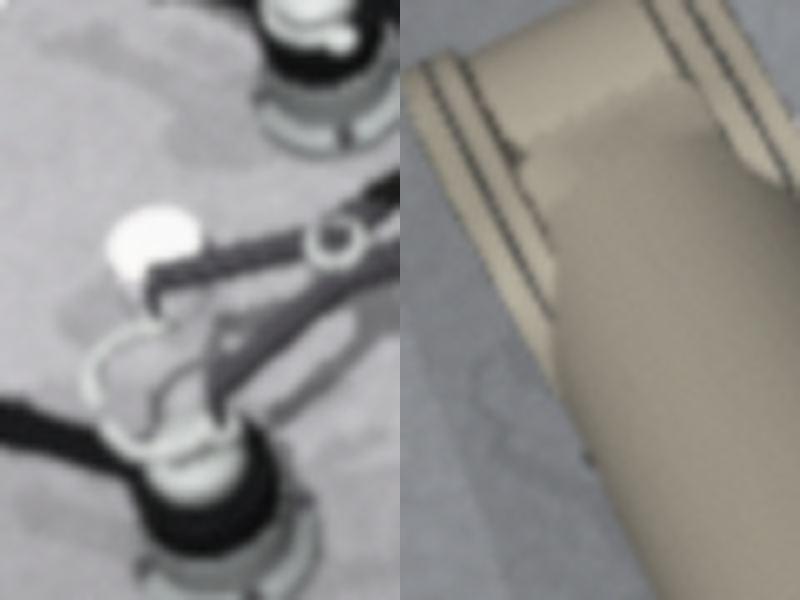

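The side view shows the rivet at native (190.2,216.0) against a predicted (190.2,215.1), and the clip ring centred near (164.2,238), so alignment is close. The forearm hides the clip from the top camera. I'll swing the pliers about the pivot axis to yaw 75° so both cameras see it, and measure numerically from there.

Call:
step_arm:
  commands: [30,0.01,-0.004,0,0,0,0.016,30,0.026,-0.013,0,0,0,0.04,30,0.045,-0.024,0,0,0,0.07,30,0.063,-0.034,0,0,0,0.1,30,0.08,-0.045,0,0,0,0.13,30,0.093,-0.053,0,0,0,0.155,30,0.1,-0.058,0,0,0,0.167,30,0.1,-0.058,0,0,0,0.167,30,0.1,-0.058,0,0,0,0.167,30,0.1,-0.058,0,0,0,0.167]

```text
clock: 13.25
position: [0.5696, 0.0826, 0.078]
ee_rot: [0.793, 0.61, -0.0, 0.0]
ft_force: [-0.3, -0.6, -1.6]
grip_width: 0.447
grasp_force: 35.5
```

```bash
python3 - <<'E'
from h import *
np.set_printoptions(precision=4,suppress=True)
s=camera("side");t=camera("top");np.save("pics/s9.npy",s);np.save("pics/t9.npy",t)
o=get_obs();T=o["position"];q=o["ee_rot"];yaw=2*np.arctan2(q[1],q[0]);print(T,np.degrees(yaw),o["ft_force"])
x=np.array([np.cos(yaw),np.sin(yaw)])
for nm,d,z in(("rivet",.065,T[2]+.0535+.016),("clip",.1355,T[2]+.0535-.014)):
    p=[*(T[:2]+d*x),z];print(nm,np.array(p),[proj(n,p) for n in("top","side")])
print("top");c0,r0=[int(v) for v in proj("top",p)]
for r in range(r0-11,r0+22):print(r,' '.join('%3d'%t[r,c,1] for c in range(c0-12,c0+18)))
c0,r0=[int(v) for v in proj("side",p)]
print("side",c0-14)
for r in range(r0-12,r0+14):print(r,' '.join('%3d'%s[r,c,1] for c in range(c0-14,c0+16)))
E
```

```text
[0.5696 0.0827 0.078 ] 75.14072602146516 [-0.2479  0.3174 -1.5675]
rivet [0.5863 0.1456 0.1475] [array([215.911 , 145.8313]), array([180.1744, 207.2015])]
clip [0.6044 0.2137 0.1175] [array([195.2478, 144.0213]), array([164.7886, 236.7678])]
top
133 127 128 130 129 127 126 126 127 128 128 130 132 133 133 130 122  92  58  41  31  32  68 111 128 132 132 117  93  79  84
134 124 126 127 128 127 127 126 127 129 131 134 138 137 135 131 115  87  67  58  47  42  83 119 132 132 129 104  84  79  82
135 124 124 126 125 127 127 127 129 135 140 147 152 148 145 139 117  81  68  65  64  61  85 110 125 131 128  99  82  80  80
136 125 126 124 127 128 129 133 141 144 144 147 149 145 141 143 129 101  75  65  64  67  78  85 104 117 120  97  80  80  81
137 127 126 128 131 131 136 145 149 141 128 124 122 123 125 130 139 130 107  78  61  61  66  67  75  89 102  87  79  79  80
138 129 128 130 132 132 140 147 137 122 122 126 127 128 128 124 118 122 113  83  48  49  63  66  67  67  74  70  70  75  78
139 130 127 131 133 134 143 137 120 120 126 126 127 128 130 125  97  69  54  45  30  45  81  78  68  66  67  6
[... 5770 characters left out ...]
 173 171 148 150 175 191 196 195 196 201 209 214 210 191 156 108  57  36  53  87
245  29  27  30  39  66 108 136 132 117 136 181 199 194 191 198 204 208 209 212 217 221 214 194 166 133  99  62  31  27  53
246  27  26  29  29  35  49  64  64  65 109 175 212 221 220 220 221 223 223 223 218 211 192 164 137 117 100  70  36  23  35
247  29  29  26  26  28  28  31  31  38  74 137 183 205 217 223 222 220 216 206 191 178 160 145 133 122 117  86  44  25  29
248  46  34  29  26  28  28  29  27  30  42  77 128 170 196 207 202 196 186 176 162 156 154 159 159 151 138 100  53  26  26
249  92  71  55  43  33  30  27  28  28  30  46  93 150 186 198 197 192 189 185 183 180 182 187 184 171 143  96  50  27  27
```

```bash
cat > fit.py <<'E'
from h import *
from scipy.optimize import least_squares
np.set_printoptions(precision=4,suppress=True)
top=[(194,135),(191.5,136),(189.7,137),(188.6,138),(188,139),(187.8,140),(187.4,141),(187.2,144),(186.7,145),(186.6,146),(186.7,147),(187,148),(187.5,149),(188.2,150),(188.9,151),(196.5,135.8),(198,137),(199.3,137.9)]
side=[(154.9,233),(154,234),(153.5,235),(153,236),(152.6,237),(152.4,238),(152.5,239),(152.9,240),(153.5,241),(154.7,242),(155.6,243),(160,245),(162,246.3),(165,246.4),(168,246),(170,245),(171.5,244),(172.7,243),(173.6,242)]
def circ(n,pts,z,R=None):
    w=np.array([onz(n,p,z)[:2] for p in pts])
    f=(lambda v:np.hypot(*(w-v[:2]).T)-v[2]) if R is None else (lambda v:np.hypot(*(w-v[:2]).T)-R)
    r=least_squares(f,[.605,.2135,.0235][:3 if R is None else 2],loss="soft_l1",f_scale=.001)
    return r.x,np.sqrt(np.mean(f(r.x)**2))*1000
if __name__=="__main__":
    for z in(.105,.111,.117,.123):
        for n,p in(("top",top),("side",side)):print(z,n,circ(n,p,z),circ(n,p,z,.0235))
    print("pivot",onz("top",(197.76,147.99),.076),onz("side",(168.12,245.92),.076))
E
python3 fit.py
```

```text
0.105 top (array([0.609 , 0.218 , 0.0268]), np.float64(1.6398772150011305)) (array([0.6116, 0.2211]), np.float64(2.3042501647679607))
0.105 side (array([0.6098, 0.2045, 0.0283]), np.float64(0.9502795379357772)) (array([0.6125, 0.2099]), np.float64(2.7546312035249234))
0.111 top (array([0.6069, 0.2168, 0.0266]), np.float64(1.6303074855367825)) (array([0.6093, 0.2197]), np.float64(2.227911719491994))
0.111 side (array([0.6072, 0.208 , 0.028 ]), np.float64(0.9419577821121095)) (array([0.6097, 0.2133]), np.float64(2.6102072047063074))
0.117 top (array([0.6048, 0.2155, 0.0264]), np.float64(1.620739402100193)) (array([0.6071, 0.2183]), np.float64(2.154440353332939))
0.117 side (array([0.6046, 0.2115, 0.0278]), np.float64(0.9336387863959208)) (array([0.607 , 0.2166]), np.float64(2.468187466109598))
0.123 top (array([0.6027, 0.2142, 0.0263]), np.float64(1.6111733674394892)) (array([0.6049, 0.217 ]), np.float64(2.0841523243220763))
0.123 side (array([0.602 , 0.2151, 0.0276]), np.float64(0.9253228047428513)) (array([0.6042, 0.2199]), np.float64(2.3288977223881693))
pivot [0.6052 0.2142 0.076 ] [0.605  0.2123 0.076 ]
```

Both views put the clip centre within about 1.5 mm of the shaft axis at z 0.117: top (0.6048,0.2155) against pivot (0.6052,0.2142), and side (0.6046,0.2115) against pivot (0.605,0.2123). That is inside the 3 mm clearance, so I'll lower slowly while feeling the force.

Call:
step_arm:
  commands: [30,0,0,-0.008,0,0,0,30,0,0,-0.018,0,0,0,30,0,0,-0.028,0,0,0,30,0,0,-0.038,0,0,0,30,0,0,-0.046,0,0,0,30,0,0,-0.052,0,0,0,30,0,0,-0.056,0,0,0,30,0,0,-0.06,0,0,0,30,0,0,-0.063,0,0,0,30,0,0,-0.063,0,0,0]

```text
clock: 14.6
position: [0.5697, 0.0827, 0.0401]
ee_rot: [0.793, 0.61, -0.0, 0.0]
ft_force: [0.7, 0.1, -2.5]
grip_width: 0.448
grasp_force: 35.5
```

```bash
python3 - <<'E'
from h import *
s=camera("side");t=camera("top");np.save("pics/s10.npy",s);np.save("pics/t10.npy",t)
o=get_obs();print(o["position"],o["ft_force"],o["torque"])
print("top 183")
for r in range(136,166):print(r,' '.join('%3d'%t[r,c,1] for c in range(183,213)))
print("side 150")
for r in range(232,268):print(r,' '.join('%3d'%s[r,c,1] for c in range(150,186)))
E
```

```text
[0.5698058  0.08270106 0.04022834] [ 0.10874445  0.15609778 -2.64340071] [-0.11637242  0.02489981  0.00941631]
top 183
136 139 139 131 126 127 129 128 130 131 130 128 128 129 129 129 119  76  33  25  26  41 106 127 130 128 125 100  83  79  75
137 141 139 133 129 130 130 133 131 130 129 129 127 127 129 130 109  67  34  37  46  55 109 126 125 125 124  96  82  79  82
138 141 137 137 135 131 131 132 131 129 130 129 130 130 132 133 111  69  45  56  64  67 103 110 117 121 121  95  81  79  82
139 139 134 135 134 129 128 129 128 126 128 133 138 142 143 143 127 101  91  75  66  68  80  82  98 110 108  88  81  79  81
140 137 131 130 129 128 127 127 128 127 134 143 149 149 145 144 137 128 130 106  78  66  68  69  76  87  81  77  77  78  81
141 137 132 130 131 129 128 127 129 134 142 141 137 127 126 127 102 102 121 119 104  86  72  66  67  69  68  69  70  74  83
142 139 134 131 136 131 129 127 135 144 143 127 115 120 114 103  75  52  71  93 107  98  93  87  74  65  66  65  65  66  75
143 142 136 134 138 135 129 128 140 153 133 117 110 102  87  78  78  69  50  47  58  68 100 110 102  81  66  66  
[... 7375 characters left out ...]
 144 127 109 100  99  98  91  75  63  55  52  53  52  56  68  88 102 111 112 106  99  93  92 104 125 141 143
264 168 168 170 170 168 167 165 162 157 141 112  90  88  96 105 105 101 100 103 104 103 103 102 104 114 116 114 108 103  97  97 104 126 142 148 142
265 168 168 170 171 169 169 168 166 160 142 110  93  97 111 111 105 107 112 117 120 120 119 118 116 115 111 110 106 103 103 111 129 145 150 148 133
266 168 170 168 169 168 170 169 167 162 147 120 110 126 140 129 112 105 110 111 113 115 114 112 112 111 108 108 105 106 120 137 152 156 153 141 124
267 168 168 167 167 166 169 168 165 164 154 139 133 151 159 151 133 118 111 109 111 112 112 111 112 110 110 107 102 113 138 158 161 158 145 129 119
```

```bash
python3 - <<'E'
from fit import *
top=[(196.5,139),(194.5,140),(192.5,141),(191.5,142),(191,143),(190.6,144),(190,145),(189.2,148),(189.1,149),(189,150),(189.2,151),(189.5,152),(190.1,153),(190.8,154),(191.8,155)]
side=[(158,242),(157,243),(156.2,244),(156,246),(156,247),(156.1,248),(156.4,249),(157,250),(157.5,251),(158.4,252),(163,254.5),(165,254.9),(168,255.4),(170,255.1),(172,254.5),(174,253.5),(175,252.6),(176,251.2),(177,249.5)]
for z in(.076,.079):
  for n,p in(("top",top),("side",side)):print(z,n,circ(n,p,z),circ(n,p,z,.0235))
E
```

```text
0.076 top (array([0.6043, 0.2097, 0.0324]), np.float64(0.46780061228845526)) (array([0.6059, 0.2199]), np.float64(2.3870140293537836))
0.076 side (array([0.6061, 0.2102, 0.0281]), np.float64(0.8029276713229132)) (array([0.6073, 0.216 ]), np.float64(2.5578649025677573))
0.079 top (array([0.6033, 0.2091, 0.0323]), np.float64(0.4664920204860679)) (array([0.6049, 0.2192]), np.float64(2.3569640557586253))
0.079 side (array([0.6048, 0.2119, 0.028 ]), np.float64(0.7995674795172163)) (array([0.6061, 0.2175]), np.float64(2.489764953860624))
```

```bash
python3 - <<'E'
from fit import *
x=np.array([np.cos(np.radians(75.14)),np.sin(np.radians(75.14))])
for k,T in(("9",[.5696,.0827,.078]),("10",[.5698,.0827,.0402])):
  p=[*(np.array(T[:2])+.065*x),T[2]+.0535+.016]
  for n in("top","side"):
    im=np.load(f"pics/{n[0]}{k}.npy")[:,:,1].astype(int);q=proj(n,p);c,r=[int(round(v)) for v in q];print(k,n,q,c-7)
    for rr in range(r-6,r+7):print(rr,' '.join('%3d'%im[rr,cc] for cc in range(c-7,c+8)))
E
```

```text
9 top [215.9204 145.8342] 209
140  66  67  64  69  82 104 109 111 106 108 114 120 123 129 131
141  64  63  64  65  78  81  98  95 100 107 112 117 122 125 132
142  70  62  60  61  73  87 104 103 105 103 109 114 119 124 129
143  81  75  66  71 105 113 119 115 109 102 104 111 117 122 126
144  82  79  80  96 129 112  98  92  97  97 101 107 113 120 123
145  80  78  84 115 126  93  70  68  77  91  94 102 110 117 122
146  74  78  84 123 133  96  70  66  81 112  99  98 106 114 119
147  61  72  81 117 144 117  91  89 116 129 100  90 102 111 117
148  57  64  72  99 126 134 127 127 130 107  80  88  98 107 113
149  64  66  66  69  85 116 119 119 105  76  71  87  90 101 110
150  60  55  55  55  56  70  69  70  69  67  67  74  70  92 105
151  48  50  49  47  54  58  59  59  65  66  65  60  53  77 100
152  46  56  61  64  67  65  61  62  61  58  61  52  37  54  90
9 side [180.1844 207.1869] 173
201 166 168 169 169 161 131  92  66  59  62  58  82 136 164 174
202 166 168 169 167 149 117  90  81  78  70  64  92 126 142 145
203 166 167 167 160 133 105  97  97  91  85  89 117 133 128 114
204 169 169 164
[... 1651 characters left out ...]
 184 183 176 149 113  99 106 110 102 109 145 169 160 131  99
214 185 183 168 137 115 115 121 128 133 154 172 168 136 102  80
215 185 178 158 142 133 120 110 110 141 184 192 161 116  88  79
216 180 164 151 162 146 110  90  88 120 176 193 150  99  82  78
217 155 133 148 177 157 110  86  86 111 169 189 141  94  80  79
218 124 110 143 186 180 139 110 114 136 179 184 132  87  78  70
219  96  93 129 177 195 176 165 167 176 184 163 115  83  69  66
220  80  77  96 146 182 192 193 190 179 161 125  92  72  63  80
221  70  64  72 112 150 169 177 166 142 117  91  71  62  68 101
222  67  70  88 117 136 148 150 130 103  87  73  62  68  86 109
223  91 117 136 147 148 143 133 109  87  76  65  65  85 105 111
```

The rivet sits within 0.3 px of prediction in both views at both heights, so the geometry is confirmed. The ring's far gap looks slightly large, so I'll nudge -1 mm in y and start down over the chamfer, gently.

Call:
step_arm:
  commands: [30,0.001,-0.002,0,0,0,0,30,0.001,-0.002,-0.002,0,0,0,30,0.001,-0.002,-0.005,0,0,0,30,0.001,-0.002,-0.008,0,0,0,30,0.001,-0.002,-0.011,0,0,0,30,0.001,-0.002,-0.014,0,0,0,30,0.001,-0.002,-0.016,0,0,0,30,0.001,-0.002,-0.018,0,0,0,30,0.001,-0.002,-0.018,0,0,0,30,0.001,-0.002,-0.018,0,0,0]

```text
clock: 15.95
position: [0.5704, 0.0815, 0.0294]
ee_rot: [0.793, 0.61, 0.0, 0.0]
ft_force: [-0.4, 0.1, -1.7]
grip_width: 0.45
grasp_force: 35.5
```

Call:
step_arm:
  commands: [30,0,0,-0.002,0,0,0,30,0,0,-0.004,0,0,0,30,0,0,-0.006,0,0,0,30,0,0,-0.007,0,0,0,30,0,0,-0.008,0,0,0,30,0,0,-0.009,0,0,0,30,0,0,-0.01,0,0,0,30,0,0,-0.01,0,0,0,30,0,0,-0.01,0,0,0,30,0,0,-0.01,0,0,0]

```text
clock: 17.2
position: [0.5704, 0.0815, 0.0234]
ee_rot: [0.793, 0.61, 0.0, 0.0]
ft_force: [0.1, 0.5, -1.7]
grip_width: 0.448
grasp_force: 35.6
```

```bash
python3 - <<'E'
from h import *
s=camera("side");np.save("pics/s11.npy",s)
for i in range(3):
  o=get_obs();print(o["position"],o["ft_force"],o["torque"])
for r in range(244,264):print(r,' '.join('%3d'%s[r,c,1] for c in range(152,184)))
E
```

```text
[0.57037715 0.08148108 0.02339437] [ 1.02492058 -0.24971437 -1.36306534] [-0.06555769 -0.00440464 -0.0392939 ]
[0.57037715 0.08148108 0.02339437] [ 1.02492058 -0.24971437 -1.36306534] [-0.06555769 -0.00440464 -0.0392939 ]
[0.57037715 0.08148108 0.02339437] [ 1.02492058 -0.24971437 -1.36306534] [-0.06555769 -0.00440464 -0.0392939 ]
244  52  61  79 100 116 133 158 183 199 205 197 192 202 209 212 208 205 204 207 208 207 190 158 117  74  52  66  77  75  76 109 114
245  27  30  37  48  62  98 150 189 192 175 170 188 206 211 209 199 187 195 206 210 209 201 176 139  92  55  57  68  68  74 105 108
246  27  27  28  29  48 101 161 186 168 140 157 192 208 212 208 193 176 188 205 211 209 201 180 150 102  56  48  56  61  71  92 100
247  27  28  28  30  67 136 180 173 130 119 158 195 209 213 209 200 192 198 207 211 208 199 180 154 106  57  42  51  58  78  94  97
248  28  27  29  36  84 158 183 151  96 104 158 193 209 212 210 207 206 208 210 210 206 195 178 155 105  57  48  56  64  91 110 105
249  54  42  34  45  98 161 175 127  71  96 155 192 206 210 209 210 210 212 212 209 203 191 175 144  96  66
[... 1172 characters left out ...]
 193 165 116  63  30  29  48  70  71  75
259 157 158 158 156 152 150 152 145 127  93  52  41  81 132 171 188 197 200 198 193 183 164 133  97  57  30  31  57  79  88  78  79
260 156 156 158 156 152 151 150 145 134 107  68  39  39  61  93 116 137 144 143 128 106  84  60  38  27  30  56  87  97  91  80  88
261 157 157 157 155 150 149 148 146 138 120  94  65  39  27  32  47  59  65  63  55  39  30  26  29  45  63  86  99  96  88  79  94
262 163 160 157 156 151 150 150 148 138 123 108  89  69  51  36  29  26  25  23  23  24  32  44  65  88 100 104  99  92  86  87 108
263 167 167 164 161 158 156 151 144 127 109  98  98  97  90  75  63  55  52  56  54  55  67  87 101 111 111 106  99  92  91 103 125
```

The clip is around the shaft and about 1.4 mm above the hub, with no contact. I'll do the last millimetres gently.

Call:
step_arm:
  commands: [30,0,0,-0.0005,0,0,0,30,0,0,-0.001,0,0,0,30,0,0,-0.0015,0,0,0,30,0,0,-0.002,0,0,0,30,0,0,-0.0022,0,0,0,30,0,0,-0.0022,0,0,0,30,0,0,-0.0022,0,0,0,30,0,0,-0.0022,0,0,0,30,0,0,-0.0022,0,0,0,30,0,0,-0.0022,0,0,0]

```text
clock: 18.5
position: [0.5704, 0.0815, 0.022]
ee_rot: [0.793, 0.61, 0.0, 0.0]
ft_force: [-0.5, -2.2, 2.1]
grip_width: 0.451
grasp_force: 35.6
```

Call:
step_arm:
  commands: [30,0,0,0,0,0,0,30,0,0,0,0,0,0,30,0,0,0,0,0,0,30,0,0,0,0,0,0,30,0,0,0,0,0,0,30,0,0,0,0,0,0,30,0,0,0,0,0,0,30,0,0,0,0,0,0,30,0,0,0,0,0,0,30,0,0,0,0,0,0]

```text
clock: 19.75
position: [0.5703, 0.0815, 0.022]
ee_rot: [0.793, 0.61, 0.0, 0.0]
ft_force: [-0.2, -0.8, 0.4]
grip_width: 0.446
grasp_force: 35.6
```

```bash
python3 - <<'E'
from h import *
s=camera("side");b=np.load("pics/s11.npy");o=get_obs();print(o["position"],o["ft_force"],o["torque"],o["grip_width"])
for c in(164,167,170):print(c,[int(v) for v in s[254:264,c,1]],[int(v) for v in b[254:264,c,1]])
print([int(v) for v in s[250,152:184,1]])
E
```

```text
[0.57032051 0.08151319 0.02201011] [ 0.83961079 -1.8527964   1.30062426] [-0.0818273  -0.06372599 -0.10500838] 0.44826690692736504
164 [91, 56, 72, 113, 118, 81, 40, 40, 68, 97] [92, 58, 74, 112, 118, 81, 39, 39, 69, 97]
167 [153, 102, 91, 165, 210, 192, 122, 49, 28, 61] [153, 104, 91, 166, 210, 188, 116, 47, 29, 63]
170 [136, 91, 67, 124, 190, 199, 144, 63, 25, 53] [135, 91, 66, 125, 192, 198, 143, 63, 23, 56]
[112, 88, 68, 75, 130, 179, 176, 117, 60, 88, 154, 191, 204, 209, 209, 212, 213, 213, 211, 209, 200, 189, 166, 127, 83, 84, 131, 131, 105, 116, 146, 127]
```

The clip rests on the hub: the ring no longer moves in the image, the contact is about 3 N, the handles are held at the stop, and the pliers are level. Handing in.

```bash
python3 -c "
from workcell import *
print(hand_in())"
```

```text
the job is handed in; nothing more can be done
None
```

The job is handed in: the spread clip rests on the bare pivot's hub at its groove, pressed down with about 3 N, and the handles are held squeezed to their stop at 35 N (clock about 20 s of the 42 s limit; `hand_in()` gave no verdict).

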